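Wind the sunken vial tray level

TASK

Take the loose crank from its stand, lower it into the round well of the navy module and feel for the hidden hex drive, then push it fully home until its collar rests on the deck. Turn it clockwise (seen from above) to wind the sunken vial tray up until the tray plate is flush with the deck, and leave the crank seated in the well. Work gently: do not force the crank against the module (60 N is too much), and do not disturb the other things on the bench.

Things in the scene. Friction and masses are not known exactly. Their poses are not given: they have to be found in the camera images.
- module: Low navy instrument module, fixed, 260 (its x) x 440 (its y) x 100 mm tall; origin at the centre of its underside. Flat deck on top, 100 mm above the bench; a round well in the left (its +y) half, a rectangular window with the vial tray in the right half.
- well (a point): Centre of the well's mouth at deck height: a round hole of 35 mm with a small chamfer, ringed by a pale circle 62 mm across. The hidden hex drive lies below it on the same vertical axis.
- rim (a point): Centre of the hidden drive's rim, 45 mm under the deck, fixed to the module. Female hex 1.1 mm wider all round than the crank's shank, turned to an unknown angle; being uneven it fits only every 120 degrees (7 degrees of play either way). At a wrong angle the crank's tip stops dead 6 to 7 mm below the rim; at a right one it goes on and pushes down a stiff plug (10 mm below the rim, 8 N), which stays down.
- home (a point): Point on the well's axis, 65 mm below the deck and 20 mm below the hex's rim, where the crank's tip is when it is fully home (collar on the deck). Fixed to the module, does not turn.
- crank: Loose crank, 0.36 kg; origin at the centre of its lower tip, z up along the shank, x along its arm. Uneven hex shank, flats alternately 12 and 14 mm from its axis, 30 mm over the corners, with a round pilot nose (24 mm, 6 mm long) at the tip; arm 22 mm wide, x -15 to 93 mm, 85 to 95 mm above the tip; round balance weight (36 mm wide, top 99 mm up) at x -38 mm. Starts upright in its stand, arm away from the robot; comes out after 50 mm.
- collar (a point): Centre of the underside of the crank's round collar (48 mm diameter, 6 mm thick), 65 mm above the tip; it rests on the deck when the crank is home.
- boss_mid (a point): Centre of the crank's red square boss, 118 mm above the tip on the shank's axis: 26 x 26 mm, from 95 to 140 mm above the tip, sides parallel to the crank's x and y; a place to grip when lifting and seating.
- knob_mid (a point): Centre of the crank's black knob, 80 mm from the axis and 125 mm above the tip: upright cylinder, 24 mm diameter, 53 mm tall (97 to 150 mm above the tip), which spins freely on the arm, so it can be led round the circle without turning the gripper.
- stand: Grey block 90 x 90 x 60 mm, fixed, with a round hole 33 mm wide and 50 mm deep that holds the crank; origin at the centre of its underside.
- tray (a joint): Height of the tray plate relative to the deck, in m: 0 flush, negative sunk (it starts 15 to 33 mm down), positive too high (its stop is at +14 mm). One clockwise turn of the drive, seen from above, raises it 20 mm; turning back lowers it. It stays where it is left; turning takes about 0.12 N m.
- tray_top (a point): Centre of the tray plate's upper face (158 x 148 mm aluminium plate with twelve short vials 13 mm tall); level with the deck when flush.
- jar: small amber jar, 36 mm diameter, 45 mm tall, standing on the module's deck at its far right corner (bystander); origin at the centre of its underside
- spanner: steel spanner lying on the bench (bystander)
- driver: screwdriver lying on the bench (bystander)
- solvent: amber solvent bottle, 80 mm diameter, 170 mm tall (bystander); origin at the centre of its underside
- beaker: glass beaker, 70 mm diameter, 90 mm tall (bystander); origin at the centre of its underside
- tipbox: blue pipette-tip box 70 x 110 x 60 mm (bystander); origin at the centre of its underside
- flask: bottle with red cap, 56 mm diameter, 110 mm tall (bystander); origin at the centre of its underside

How it is judged:
On the way, in this order (a step that is already met when the one before it is completed fails the run):
1. the crank is fully home in the hidden hex, collar on the deck, upright (z of crank in the frame of home between -0.006 and 0.004 m and horizontal distance between crank and home below 0.006 m and angle between crank's own z axis and vertical below 0.12 rad), for 0.2 s.
2. with the crank home, the tray is wound up flush with the deck (all of step 1 and value of joint tray between -0.004 and 0.004 m), for 0.2 s.
At the end, for the whole second after the job is handed in: The tray plate is flush with the deck within 4 mm and still; the crank is still fully home in the well (tip within 4 mm of its home depth and 6 mm of the axis, tilt under 0.12 rad), released and at rest (all of step 2 and linear speed of crank below 0.02 m/s and velocity of joint tray between -0.003 and 0.003 m/s); the robot touches nothing.
It fails at once if the crank presses on the module with more than 60 N (contact force between crank and module above 60 N).
It fails at once if another thing on the bench is moved by more than 30 mm (distance of any of jar, spanner, driver, solvent, beaker, tipbox, flask from where it was at the start of the episode above 0.03 m).
It also fails if it takes over 72 s, if anything falls off the work surface, if the arm or the gripper's body presses on something with over 40 N, if the wrist force passes 120 N, or if a joint passes its speed limit or range.

ROBOT

A 6-joint arm with a two-finger parallel gripper is mounted at the origin on the work surface. World frame = base frame: x ahead of the robot, y to its left, z up, the work surface at z = 0. Lengths are in m, angles in rad, forces in N, time in s.
With the tool pointing down it reaches from about 0.375 to 0.9 m from the base axis. Payload 3.1 kg.
Tool frame: the origin (TCP) lies between the finger pads; the fingertips stand 17 mm ahead of it and the grasp point (between the pads) lies 2 mm behind it; z points along the fingers, y is the line along which they close (so a half turn about z gives the same grasp; the last joint's range is limited). The gripper opens to 85 mm and grips with 20 to 120 N. Pads are 22 mm wide; open, the fingers measure 114 mm over their backs; the gripper's body (76 mm by 85 mm) begins 54 mm behind the grasp point. The pads swing forward as they close: fully open they stand 13 mm farther back than shut.
Start: joints at [-1.375, 0.527, 1.433, -0, 1.181, -0.178], TCP at [0.228, -0.582, 0.215] pointing down, gripper open.
Joint ranges: [-3.08, 3.08], [-0.75, 2.2], [0.22, 2.44], [-1.43, 4.57], [0, 2.65], [-2.85, 2.85]. Speed limits (rad/s): [2.79, 2.79, 3.14, 3.14, 3.14, 3.14].

INTERFACE

Orientations are given as a unit quaternion [x, y, z, w].
In Python, from station import sense, vision, order gives the robot as it stands.
- The arm moves only by the shell command python3 -m crank 'ROWS' [OPENING] [FORCE]. ROWS is JSON, a list of rows, each an object with "dp": the shift along the world's x, y, z in units of 30 mm (1.0 is 30 mm), a list of three; "angular": the turn, a rotation vector about the world's x, y, z in degrees, a list of three. In form: [{"dp": [dx, dy, dz], "angular": [ax, ay, az]}, ...]. A call has 1 to 20 rows; each row shifts and turns the commanded pose from where the row before left it; what a row does not reach is not made up. A row lasts 1/10 s, in which the tool goes at most 50 mm and 8.59 degrees, less where a joint would pass 70% of its speed; a pose out of reach is approached as far as the arm can. A call is refused whole if a number of a shift passes 1 or a number of a turn 8.59, either way. A call with a gripper value outside its range is refused whole. OPENING is the closure, from 0 (fully open) to 1 (shut), set as the call begins (- or left out, the last holds). The fingers move at their own pace and stop on an object; FORCE is the grip in N (left out, the last holds). Time passes only in rows, so rows that do not move let the fingers close. It gives the time, the measured TCP pose, the force, the opening and the grip force at its end, in the units of the state.
- sense(): the state, without advancing time (a new reading comes with each control period).
- vision.snapshot(name): name is "side" or "top"; returns a dict with "image" (384x512x3 uint8, blue, green, red), "range_z" (384x512 float32, m along the optical axis (not along the pixel's ray), 0 where there is no reading), "mtx" (3x3 intrinsics, pixels), "dist" ([k1, k2, p1, p2, k3] as OpenCV has them; the pictures are not rectified), "pose" (4x4, takes a point from camera to world coordinates). Camera axes: x right, y down, z forward; pixel columns grow to the right and rows downward; lengths in m; the calibration is good to about 2 mm. A picture is of the moment at which its call begins.
- order.sign_off(): hands the job in; it is judged then, once.
The state is a dict: "t": time; "q": joint angles; "qd": joint speeds; "tau": joint torques, N m; "tcp_pos": TCP position; "tool_rot": TCP orientation; "force": force on the tool from outside, world axes, zero at the start; "ft_torque": the same for the moment, N m; "finger_gap": opening from 0.0 (shut) to 1.0 (fully open); "gripper_force": force on a finger pad.
Only numpy, scipy, OpenCV 4.12 (cv2) and the standard library are available. Lean on these libraries where they do the work, as an engineer would, in place of code of your own. Each camera call takes 0.05 s, during which the arm holds its last target. There are 200 camera calls.

## Working session

There is one attempt and no reset: what is moved stays moved. The work goes in short steps, Python scripts to look and compute and a shell command to move; the robot and the scene stay as the last step left them, time stands still between calls to the robot, and variables do not carry over. Pictures are saved under pics/ and viewed, at most 10 in all, crops included, and the job is handed in when it is done.

```bash
mkdir -p pics; ls
python3 - <<'E'
from station import sense, vision
import cv2,numpy as np
for n in("side","top"):
    s=vision.snapshot(n); cv2.imwrite(f"pics/{n}0.png",s["image"]); np.savez(f"{n}0.npz",**s); print(n,s["pose"].round(3).tolist(),s["mtx"].tolist(),s["dist"])
print(sense())
E
```

```text
pics
side [[0.829, -0.436, 0.351, 0.106], [-0.56, -0.637, 0.531, -0.739], [-0.008, -0.636, -0.771, 1.219], [0.0, 0.0, 0.0, 1.0]] [[435.088100529393, 0.0, 253.29732733790024], [0.0, 435.088100529393, 187.71958816054592], [0.0, 0.0, 1.0]] [0.02766191 0.         0.         0.         0.        ]
top [[0.024, -0.986, 0.168, 0.44], [-1.0, -0.021, 0.021, -0.016], [-0.017, -0.168, -0.986, 1.181], [0.0, 0.0, 0.0, 1.0]] [[354.28684436592135, 0.0, 249.46630297898852], [0.0, 354.28684436592135, 199.52022851945364], [0.0, 0.0, 1.0]] [-0.02499293  0.          0.          0.          0.        ]
{'t': 0.1, 'q': array([-1.37549298e+00,  5.28404693e-01,  1.43378382e+00,  1.37268314e-05,
        1.18140335e+00, -1.78491319e-01]), 'qd': array([ 0.00075977, -0.00078409, -0.00365745, -0.00014647, -0.00011421,
       -0.00117451]), 'tau': array([ 8.65905167e-05, -4.43304992e+01, -1.78585875e+01, -3.28732513e-04,
        3.86620959e-03,  1.04823124e-05]), 'tcp_pos': array([ 0.22812106, -0.58114936,  0.21420909]), 'tool_rot': array([ 9.82585468e-01,  1.85808500e-01, -2.05577810e-06, -9.99619395e-04]), 'force': array([-0.53515223, -0.49411399,  0.0774007 ]), 'ft_torque': array([ 0.0390456 , -0.0047492 , -0.04300661]), 'gripper_force': 0.0, 'finger_gap': 0.9987195766136976}
```

View pics/top0.png

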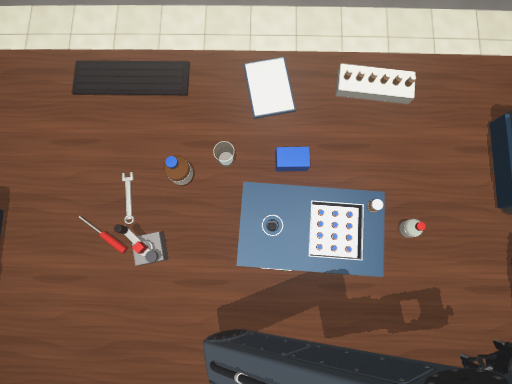

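View pics/side0.png

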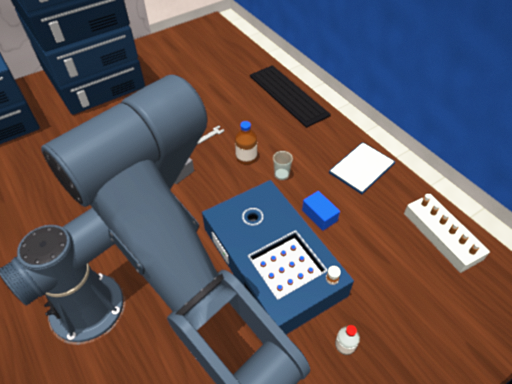

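The top view shows the stand at about (149,249), the red boss at (140,247), the black knob at (120,229), the well at (272,226) and the tray at (336,231). In the side view the arm hides the stand. I'll enlarge both areas.

```bash
cat > h.py <<'E'
import cv2,numpy as np
def ray(s,u,v,z):
    p=cv2.undistortPoints(np.array([[[u,v]]],float),s["mtx"],s["dist"])[0,0]
    d=s["pose"][:3,:3]@np.array([p[0],p[1],1]); o=s["pose"][:3,3]
    return (o+d*(z-o[2])/d[2]).round(4)
def proj(s,P):
    T=np.linalg.inv(s["pose"]); r,_=cv2.Rodrigues(T[:3,:3])
    return cv2.projectPoints(np.array(P,float).reshape(-1,1,3),r,T[:3,3],s["mtx"],s["dist"])[0][:,0].round(2)
def crop(s,u0,v0,w,h,k,f):
    cv2.imwrite(f,cv2.resize(s["image"][v0:v0+h,u0:u0+w],None,fx=k,fy=k,interpolation=cv2.INTER_CUBIC))
E
python3 - <<'E'
from h import *
s=dict(np.load("top0.npz"))
a=s["image"]
A=cv2.resize(a[208:273,100:180],None,fx=9,fy=9,interpolation=cv2.INTER_CUBIC)
cv2.imwrite("pics/stand.png",A)
crop(s,230,176,160,104,5,"pics/mod.png")
E
```

```text
(no output)
```

View pics/stand.png

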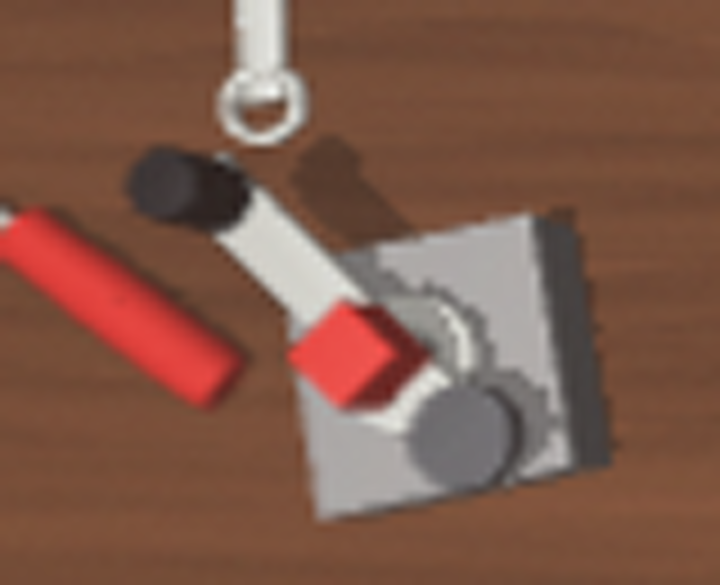

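View pics/mod.png

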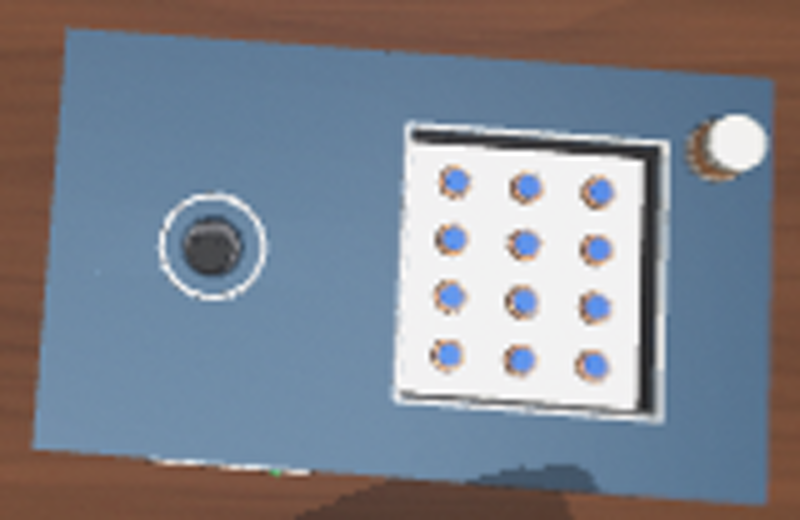

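The stand crop gives boss top centre (345,355), knob top (165,187) and weight top (463,437). In the module crop the ring centre is (213,246), and the window and tray are clear.

Run:
```python
from h import *
s=dict(np.load("top0.npz"))
f=lambda x,y,u0,v0,k:(u0+(x+.5)/k-.5,v0+(y+.5)/k-.5)
b=ray(s,*f(345,355,100,208,9),.150);k=ray(s,*f(165,187,100,208,9),.160);w=ray(s,*f(463,437,100,208,9),.109)
for n,p in(("boss",b),("knob",k),("weight",w)): print(n,p,np.hypot(*p[:2]))
print("yaw kw",np.degrees(np.arctan2(*(k-w)[1::-1])),np.linalg.norm((k-w)[:2]),"kb",np.linalg.norm((k-b)[:2]),"bw",np.linalg.norm((b-w)[:2]))
print("axis from k,w", w+(k-w)*38/118)
st=[ray(s,*f(x,y,100,208,9),.06) for x,y in((533,213),(320,520),(572,468))];print("stand",st,(st[0]+st[1])/2)
well=ray(s,*f(213,246,230,176,5),.1);print("well",well,np.hypot(*well[:2]))
c=[ray(s,*f(x,y,230,176,5),.1) for x,y in((66,28),(775,80),(768,504),(33,449))]
print("corners",c,[np.linalg.norm(c[i]-c[i-1]) for i in range(4)])
print("ring w",[ray(s,*f(x,246,230,176,5),.1) for x in(160,267)])
# range check
def z(u,v):
    d=s["range_z"][int(round(v)),int(round(u))]; p=cv2.undistortPoints(np.array([[[u,v]]],float),s["mtx"],s["dist"])[0,0]
    return (s["pose"]@np.array([p[0]*d,p[1]*d,d,1]))[:3].round(4)
print("deck",z(250,240),z(300,200),"tray",[z(*f(x,y,230,176,5)) for x,y in((490,210),(490,330),(560,270))],"boss",z(138,247),"knob",z(118,228.5))
```

```text
boss [0.4679 0.3274 0.15  ] 0.5710701970861376
knob [0.52  0.387 0.16 ] 0.6482044430578983
weight [0.4428 0.2991 0.109 ] 0.5343525521600884
yaw kw 48.70810817087184 0.1169882472729633 kb 0.07916167001775545 bw 0.0378272388630204
axis from k,w [0.46766102 0.32740678 0.12542373]
stand [array([0.5218, 0.294 , 0.06  ]), array([0.413 , 0.3618, 0.06  ]), array([0.4333, 0.2744, 0.06  ])] [0.4674 0.3279 0.06  ]
well [ 0.5466 -0.0644  0.1   ] 0.5503807046036406
corners [array([0.6811, 0.0293, 0.1   ]), array([ 0.6574, -0.4112,  0.1   ]), array([ 0.3996, -0.3973,  0.1   ]), array([0.4218, 0.042 , 0.1   ])] [np.float64(0.25961082411948855), np.float64(0.44113709887063457), np.float64(0.2581744565211671), np.float64(0.43986058018422153)]
ring w [array([ 0.5459, -0.032 ,  0.1   ]), array([ 0.5474, -0.0973,  0.1   ])]
deck [0.499  0.0024 0.0973] [ 0.6253 -0.1491  0.1004] tray [array([ 0.5761, -0.2396,  0.0702]), array([ 0.501 , -0.2388,  0.0699]), array([ 0.5395, -0.2834,  0.0681])] boss [0.4679 0.3278 0.1478] knob [0.5198 0.3882 0.1561]
```

Everything agrees with the given sizes. The crank axis is at (0.4677, 0.3274) with yaw 48.7°, the well is at (0.5466, -0.0644), and the tray is about 30 mm down, so it needs about 1.5 turns. I'll go above the stand with the tool yawed +27.3°, so the fingers close along the crank's y.

```bash
python3 -m crank '[{"dp":[0.8,0.94,0.2],"angular":[0,0,0]},{"dp":[0.8,0.94,0.2],"angular":[0,0,0]},{"dp":[0.8,0.94,0.2],"angular":[0,0,0]},{"dp":[0.8,0.94,0.2],"angular":[0,0,0]},{"dp":[0.8,0.94,0.2],"angular":[0,0,0]},{"dp":[0.8,0.94,0.2],"angular":[0,0,0]},{"dp":[0.8,0.94,0.2],"angular":[0,0,0]},{"dp":[0.8,0.94,0.1],"angular":[0,0,0]},{"dp":[0.8,0.94,0],"angular":[0,0,0]},{"dp":[0.8,0.94,0],"angular":[0,0,0]},{"dp":[0,1,0],"angular":[0,0,0]},{"dp":[0,1,0],"angular":[0,0,0]},{"dp":[0,1,0],"angular":[0,0,0]},{"dp":[0,1,0],"angular":[0,0,0]},{"dp":[0,1,0],"angular":[0,0,0]},{"dp":[0,1,0],"angular":[0,0,0]},{"dp":[0,1,0],"angular":[0,0,0]},{"dp":[0,1,0],"angular":[0,0,0]},{"dp":[0,1,0],"angular":[0,0,0]},{"dp":[0,1,0],"angular":[0,0,0]}]' 0 60
python3 -m crank '[{"dp":[0,1,0],"angular":[0,0,6.8]},{"dp":[0,1,0],"angular":[0,0,6.8]},{"dp":[0,1,0],"angular":[0,0,6.8]},{"dp":[0,1,0],"angular":[0,0,6.8]},{"dp":[0,1,0],"angular":[0,0,0]},{"dp":[0,1,0],"angular":[0,0,0]},{"dp":[0,1,0],"angular":[0,0,0]},{"dp":[0,1,0],"angular":[0,0,0]},{"dp":[0,1,0],"angular":[0,0,0]},{"dp":[0,0.9,0],"angular":[0,0,0]},{"dp":[0,0.9,0],"angular":[0,0,0]},{"dp":[0,0,0],"angular":[0,0,0]},{"dp":[0,0,0],"angular":[0,0,0]}]'
python3 -c "
from station import sense;import numpy as np
s=sense();q=s['tool_rot'];print(s['tcp_pos'],q,2*np.degrees(np.arctan2(q[1],q[0])),np.degrees(s['q']),s['t'])"
```

```text
t: 2.1
tcp_pos: [0.4678, 0.0015, 0.2598]
tool_rot: [0.983, 0.186, -0.0, -0.0]
force: [1.7, -0.5, 0.3]
finger_gap: 0.999
gripper_force: 0.0
t: 3.4
tcp_pos: [0.4677, 0.3242, 0.2595]
tool_rot: [0.911, 0.412, -0.001, 0.0]
force: [-0.9, -0.2, -0.6]
finger_gap: 0.999
gripper_force: 0.0
[0.46766348 0.32417108 0.25952324] [ 9.11050890e-01  4.12293128e-01 -7.62584968e-04  2.68154747e-04] 48.69795118884347 [ 2.34978297e+01  2.30939512e+01  8.71621423e+01 -3.41149389e-02
  6.98308295e+01  6.48116654e+01] 3.4
```

Tracking is very good, so I'll correct y by 3 mm, descend to z=0.126 and grip.

```bash
python3 -m crank '[{"dp":[0,0.107,-0.5],"angular":[0,0,0]},{"dp":[0,0,-0.8],"angular":[0,0,0]},{"dp":[0,0,-0.8],"angular":[0,0,0]},{"dp":[0,0,-0.8],"angular":[0,0,0]},{"dp":[0,0,-0.8],"angular":[0,0,0]},{"dp":[0,0,-0.5],"angular":[0,0,0]},{"dp":[0,0,-0.25],"angular":[0,0,0]},{"dp":[0,0,0],"angular":[0,0,0]},{"dp":[0,0,0],"angular":[0,0,0]}]'
python3 -m crank '[{"dp":[0,0,0],"angular":[0,0,0]},{"dp":[0,0,0],"angular":[0,0,0]},{"dp":[0,0,0],"angular":[0,0,0]},{"dp":[0,0,0],"angular":[0,0,0]},{"dp":[0,0,0],"angular":[0,0,0]},{"dp":[0,0,0],"angular":[0,0,0]},{"dp":[0,0,0],"angular":[0,0,0]},{"dp":[0,0,0],"angular":[0,0,0]}]' 1 60
python3 - <<'E'
from h import *
from station import vision
for n in("top","side"):
    s=vision.snapshot(n); crop(s,*((80,188,120,90,6) if n=="top" else (120,90,160,120,5)),f"pics/g_{n}.png")
E
```

```text
t: 4.3
tcp_pos: [0.4688, 0.3271, 0.1272]
tool_rot: [0.911, 0.411, 0.0, 0.0]
force: [0.3, -0.7, 0.0]
finger_gap: 1.003
gripper_force: 0.0
t: 5.1
tcp_pos: [0.4687, 0.3277, 0.1273]
tool_rot: [0.911, 0.412, 0.001, -0.0]
force: [0.9, -0.2, 5.1]
finger_gap: 0.274
gripper_force: 59.3
```

View pics/g_top.png

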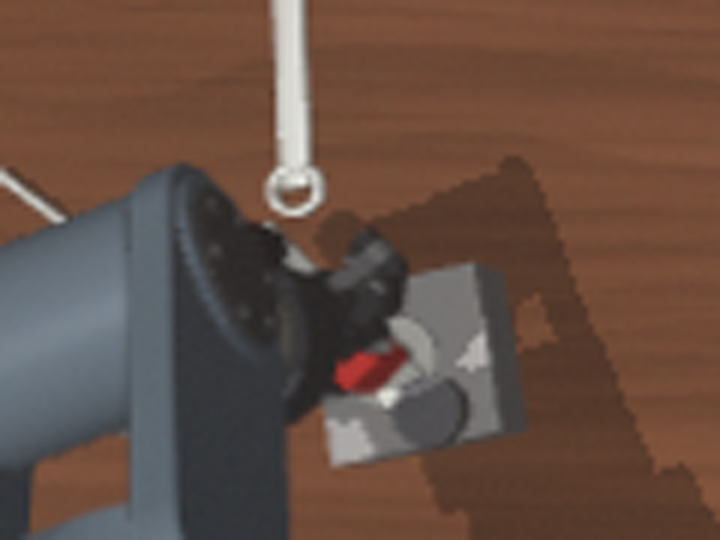

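The picture shows the fingers on either side of the red boss, at (370,370) in the crop. Next I lift straight up and watch the load.

```bash
python3 -m crank '[{"dp":[0,0,0.3],"angular":[0,0,0]},{"dp":[0,0,0.4],"angular":[0,0,0]},{"dp":[0,0,0.4],"angular":[0,0,0]},{"dp":[0,0,0.4],"angular":[0,0,0]},{"dp":[0,0,0.4],"angular":[0,0,0]},{"dp":[0,0,0.6],"angular":[0,0,0]},{"dp":[0,0,0.8],"angular":[0,0,0]},{"dp":[0,0,0.8],"angular":[0,0,0]},{"dp":[0,0,0.8],"angular":[0,0,0]},{"dp":[0,0,0.5],"angular":[0,0,0]},{"dp":[0,0,0.2],"angular":[0,0,0]}]'
python3 -m crank '[{"dp":[0.13,-0.65,0],"angular":[0,0,8.5]},{"dp":[0.13,-0.65,0],"angular":[0,0,8.5]},{"dp":[0.13,-0.65,0],"angular":[0,0,8.5]},{"dp":[0.13,-0.65,0],"angular":[0,0,8.5]},{"dp":[0.13,-0.65,0],"angular":[0,0,8.5]},{"dp":[0.13,-0.65,0],"angular":[0,0,8.5]},{"dp":[0.13,-0.65,0],"angular":[0,0,8.5]},{"dp":[0.13,-0.65,0],"angular":[0,0,8.5]},{"dp":[0.13,-0.65,0],"angular":[0,0,8.5]},{"dp":[0.13,-0.65,0],"angular":[0,0,8.5]},{"dp":[0.13,-0.65,0],"angular":[0,0,8.5]},{"dp":[0.13,-0.65,0],"angular":[0,0,8.5]},{"dp":[0.13,-0.65,0],"angular":[0,0,8.5]},{"dp":[0.13,-0.65,0],"angular":[0,0,8.5]},{"dp":[0.13,-0.65,0],"angular":[0,0,8.5]},{"dp":[0.13,-0.65,0],"angular":[0,0,8.5]},{"dp":[0.13,-0.65,0],"angular":[0,0,8.5]},{"dp":[0.13,-0.65,0],"angular":[0,0,8.5]},{"dp":[0.13,-0.65,0],"angular":[0,0,8.5]},{"dp":[0.13,-0.65,0],"angular":[0,0,8.5]}]'
python3 -m crank '[{"dp":[0,0,0],"angular":[0,0,0]},{"dp":[0,0,0],"angular":[0,0,0]}]'
python3 - <<'E'
from h import *
from station import vision,sense
s=vision.snapshot("side"); crop(s,170,110,160,120,5,"pics/c_side.png"); np.savez("side1.npz",**s)
s=sense();q=s['tool_rot'];print(s['tcp_pos'],2*np.degrees(np.arctan2(q[1],q[0])),np.degrees(s['q']),s['force'])
E
```

```text
t: 6.3
tcp_pos: [0.469, 0.3278, 0.2973]
tool_rot: [0.911, 0.412, 0.002, 0.0]
force: [0.6, 0.2, -4.0]
finger_gap: 0.279
gripper_force: 59.6
t: 8.3
tcp_pos: [0.5457, -0.0632, 0.2941]
tool_rot: [-0.333, 0.943, 0.001, -0.001]
force: [1.7, 0.4, -3.2]
finger_gap: 0.277
gripper_force: 59.6
t: 8.5
tcp_pos: [0.5456, -0.0625, 0.2941]
tool_rot: [-0.329, 0.944, 0.001, -0.001]
force: [-0.4, 0.3, -3.0]
finger_gap: 0.279
gripper_force: 59.6
[ 0.5455263  -0.06200343  0.29417163] 218.51512270548525 [-1.81699214e+01  1.94386667e+01  8.72220647e+01  3.88073850e-02
  7.34434935e+01 -1.46696136e+02] [-0.51296921  0.40132438 -3.86284185]
```

View pics/c_side.png

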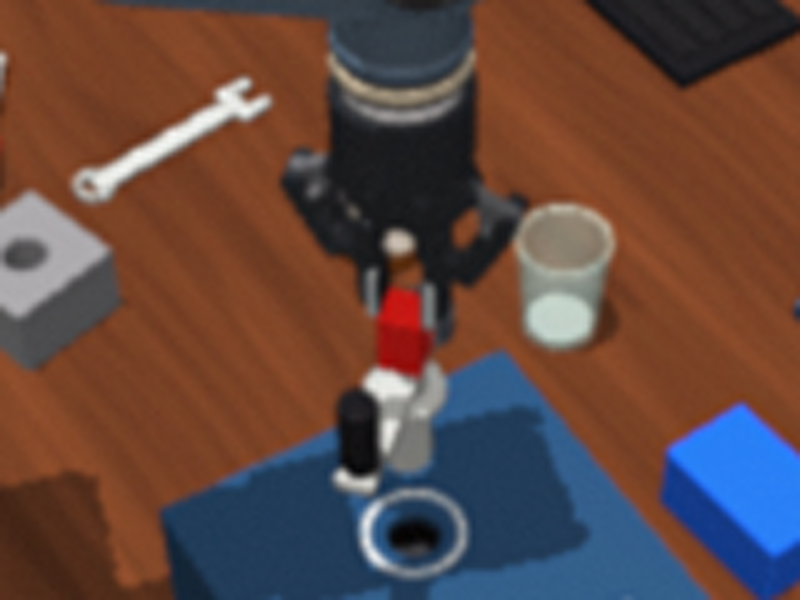

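The side crop shows the crank held upright over the deck. The ring centre is at (413,532), and the knob hangs toward the robot at (358,435). I'll cross-check the well and crank axis positions from this view.

Run:
```python
from h import *
s=dict(np.load("side1.npz")); f=lambda x,y:(170+(x+.5)/5-.5,110+(y+.5)/5-.5)
print("well",ray(s,*f(413,532),.1))
a=np.radians(218.5);ax=np.array([.5455,-.062])
for n,P in(("boss base/top",[[*ax,.272],[*ax,.317]]),("knob",[[*(ax+.08*np.array([np.cos(a),np.sin(a)])),z] for z in(.274,.327)]),("tip,collar",[[*ax,.177],[*ax,.242]])):
    print(n,(proj(s,P)-[170,110])*5)
```

```text
well [ 0.5479 -0.0636  0.1   ]
boss base/top [[403.   353.8 ]
 [401.95 301.35]]
knob [[358.65 457.5 ]
 [355.8  396.35]]
tip,collar [[404.95 455.55]
 [403.65 387.2 ]]
```

The two views agree on the well at about (0.5472, -0.064). I'll align and come down in stages.

```bash
python3 -m crank '[{"dp":[0.04,-0.06,-0.3],"angular":[0,0,0]},{"dp":[0,0,-0.5],"angular":[0,0,0]},{"dp":[0,0,-0.5],"angular":[0,0,0]},{"dp":[0,0,-0.5],"angular":[0,0,0]},{"dp":[0,0,-0.4],"angular":[0,0,0]},{"dp":[0,0,-0.2],"angular":[0,0,0]},{"dp":[0,0,0],"angular":[0,0,0]}]'
python3 -m crank '[{"dp":[0,0,-0.1],"angular":[0,0,0]},{"dp":[0,0,-0.1],"angular":[0,0,0]},{"dp":[0,0,-0.1],"angular":[0,0,0]},{"dp":[0,0,-0.1],"angular":[0,0,0]},{"dp":[0,0,-0.1],"angular":[0,0,0]},{"dp":[0,0,0],"angular":[0,0,0]}]'
```

```text
t: 9.25
tcp_pos: [0.5468, -0.0639, 0.2215]
tool_rot: [-0.331, 0.944, 0.001, -0.001]
force: [-0.1, 0.7, -3.9]
finger_gap: 0.28
gripper_force: 59.6
t: 9.85
tcp_pos: [0.5471, -0.0643, 0.2071]
tool_rot: [-0.331, 0.944, 0.0, -0.0]
force: [0.1, 0.2, -4.3]
finger_gap: 0.275
gripper_force: 59.6
```

```bash
python3 -m crank '[{"dp":[0,0,-0.1],"angular":[0,0,0]},{"dp":[0,0,-0.1],"angular":[0,0,0]},{"dp":[0,0,-0.1],"angular":[0,0,0]},{"dp":[0,0,-0.1],"angular":[0,0,0]},{"dp":[0,0,-0.1],"angular":[0,0,0]},{"dp":[0,0,0],"angular":[0,0,0]}]'
python3 -m crank '[{"dp":[0,0,-0.1],"angular":[0,0,0]},{"dp":[0,0,-0.1],"angular":[0,0,0]},{"dp":[0,0,-0.1],"angular":[0,0,0]},{"dp":[0,0,-0.1],"angular":[0,0,0]},{"dp":[0,0,-0.1],"angular":[0,0,0]},{"dp":[0,0,-0.1],"angular":[0,0,0]},{"dp":[0,0,0],"angular":[0,0,0]}]'
```

```text
t: 10.45
tcp_pos: [0.5471, -0.0643, 0.1921]
tool_rot: [-0.331, 0.944, 0.0, -0.0]
force: [0.4, 0.3, -3.3]
finger_gap: 0.278
gripper_force: 59.6
t: 11.15
tcp_pos: [0.5472, -0.0643, 0.1741]
tool_rot: [-0.331, 0.944, 0.0, -0.0]
force: [-0.4, -0.2, -4.0]
finger_gap: 0.28
gripper_force: 59.6
```

```bash
python3 -m crank '[{"dp":[0,0,-0.04],"angular":[0,0,0]},{"dp":[0,0,-0.04],"angular":[0,0,0]},{"dp":[0,0,-0.04],"angular":[0,0,0]},{"dp":[0,0,-0.04],"angular":[0,0,0]},{"dp":[0,0,-0.04],"angular":[0,0,0]},{"dp":[0,0,0],"angular":[0,0,0]}]'
python3 -m crank '[{"dp":[0,0,-0.03],"angular":[0,0,0]},{"dp":[0,0,-0.03],"angular":[0,0,0]},{"dp":[0,0,0],"angular":[0,0,0]}]'
python3 -m crank '[{"dp":[0,0,-0.03],"angular":[0,0,0]},{"dp":[0,0,0],"angular":[0,0,0]}]'
```

```text
t: 11.75
tcp_pos: [0.5475, -0.0643, 0.1685]
tool_rot: [-0.331, 0.944, 0.0, 0.0]
force: [0.3, 0.2, -4.2]
finger_gap: 0.283
gripper_force: 59.6
t: 12.05
tcp_pos: [0.5474, -0.0644, 0.1667]
tool_rot: [-0.331, 0.944, 0.0, -0.0]
force: [-0.6, -0.6, -3.4]
finger_gap: 0.276
gripper_force: 59.6
t: 12.25
tcp_pos: [0.5475, -0.0644, 0.1659]
tool_rot: [-0.331, 0.944, 0.0, 0.0]
force: [-0.5, -0.2, -3.1]
finger_gap: 0.274
gripper_force: 59.7
```

```bash
python3 -m crank '[{"dp":[0,0,-0.03],"angular":[0,0,0]},{"dp":[0,0,0],"angular":[0,0,0]}]'
python3 -m crank '[{"dp":[0,0,-0.03],"angular":[0,0,0]},{"dp":[0,0,0],"angular":[0,0,0]}]'
```

```text
t: 12.45
tcp_pos: [0.5475, -0.0643, 0.165]
tool_rot: [-0.331, 0.944, 0.0, 0.0]
force: [0.1, 0.5, -3.9]
finger_gap: 0.276
gripper_force: 59.7
t: 12.65
tcp_pos: [0.5474, -0.0644, 0.164]
tool_rot: [-0.331, 0.944, 0.0, -0.0]
force: [0.7, 1.0, -3.0]
finger_gap: 0.279
gripper_force: 59.7
```

```bash
python3 -m crank '[{"dp":[0,0,-0.03],"angular":[0,0,0]},{"dp":[0,0,0],"angular":[0,0,0]}]'
python3 -m crank '[{"dp":[0,0,-0.03],"angular":[0,0,0]},{"dp":[0,0,0],"angular":[0,0,0]}]'
```

```text
t: 12.85
tcp_pos: [0.5474, -0.0644, 0.1631]
tool_rot: [-0.331, 0.944, 0.0, -0.0]
force: [0.7, 0.5, -3.6]
finger_gap: 0.282
gripper_force: 59.7
t: 13.05
tcp_pos: [0.5475, -0.0644, 0.1624]
tool_rot: [-0.331, 0.944, -0.0, 0.0]
force: [0.4, 0.4, -3.0]
finger_gap: 0.277
gripper_force: 59.8
```

```bash
python3 -m crank '[{"dp":[0,0,-0.04],"angular":[0,0,0]},{"dp":[0,0,0],"angular":[0,0,0]}]'
python3 -m crank '[{"dp":[0,0,-0.04],"angular":[0,0,0]},{"dp":[0,0,0],"angular":[0,0,0]}]'
```

```text
t: 13.25
tcp_pos: [0.548, -0.0644, 0.1619]
tool_rot: [-0.331, 0.944, -0.0, 0.001]
force: [-0.1, 1.5, 3.0]
finger_gap: 0.282
gripper_force: 60.5
t: 13.45
tcp_pos: [0.548, -0.0645, 0.1605]
tool_rot: [-0.331, 0.944, -0.0, 0.001]
force: [0.4, 1.4, 5.2]
finger_gap: 0.277
gripper_force: 60.6
```

The force settled near 8 N while still moving, which looks like the plug giving way, so the angle seems right already. I'll continue carefully.

```bash
python3 -m crank '[{"dp":[0,0,-0.04],"angular":[0,0,0]},{"dp":[0,0,0],"angular":[0,0,0]}]'
python3 -m crank '[{"dp":[0,0,-0.04],"angular":[0,0,0]},{"dp":[0,0,0],"angular":[0,0,0]}]'
```

```text
t: 13.65
tcp_pos: [0.5479, -0.0644, 0.1592]
tool_rot: [-0.331, 0.944, -0.0, 0.001]
force: [-0.4, 1.5, 4.6]
finger_gap: 0.278
gripper_force: 60.6
t: 13.85
tcp_pos: [0.5479, -0.0644, 0.158]
tool_rot: [-0.331, 0.944, -0.0, 0.001]
force: [1.3, 2.2, 5.4]
finger_gap: 0.28
gripper_force: 60.6
```

```bash
python3 -m crank '[{"dp":[0,0,-0.04],"angular":[0,0,0]},{"dp":[0,0,-0.04],"angular":[0,0,0]},{"dp":[0,0,0],"angular":[0,0,0]}]'
python3 -m crank '[{"dp":[0,0,-0.04],"angular":[0,0,0]},{"dp":[0,0,-0.03],"angular":[0,0,0]},{"dp":[0,0,0],"angular":[0,0,0]}]'
python3 -m crank '[{"dp":[0,0,-0.025],"angular":[0,0,0]},{"dp":[0,0,0],"angular":[0,0,0]}]'
```

```text
t: 14.15
tcp_pos: [0.548, -0.0644, 0.1556]
tool_rot: [-0.331, 0.944, -0.0, 0.001]
force: [-0.4, 1.4, 5.4]
finger_gap: 0.28
gripper_force: 60.6
t: 14.45
tcp_pos: [0.548, -0.0644, 0.1537]
tool_rot: [-0.331, 0.944, -0.0, 0.001]
force: [-0.1, 1.4, 5.4]
finger_gap: 0.275
gripper_force: 60.7
t: 14.65
tcp_pos: [0.5481, -0.0644, 0.153]
tool_rot: [-0.331, 0.944, -0.0, 0.001]
force: [-0.4, 1.9, 7.0]
finger_gap: 0.28
gripper_force: 60.7
```

```bash
python3 -m crank '[{"dp":[0,0,-0.02],"angular":[0,0,0]},{"dp":[0,0,0],"angular":[0,0,0]}]'
python3 -m crank '[{"dp":[0,0,-0.02],"angular":[0,0,0]},{"dp":[0,0,0],"angular":[0,0,0]}]'
```

```text
t: 14.85
tcp_pos: [0.5482, -0.0643, 0.1525]
tool_rot: [-0.331, 0.944, -0.0, 0.001]
force: [0.3, 2.9, 6.8]
finger_gap: 0.278
gripper_force: 60.8
t: 15.05
tcp_pos: [0.5483, -0.0644, 0.1525]
tool_rot: [-0.331, 0.944, -0.0, 0.001]
force: [-1.3, 1.6, 10.0]
finger_gap: 0.279
gripper_force: 61.2
```

The arm stopped at TCP z 0.1525 with the force rising to 10 N, so the collar is on the deck. I'll ease up slightly and wind clockwise with the boss.

```bash
python3 -m crank '[{"dp":[0,0,0.02],"angular":[0,0,-3]},{"dp":[0,0,0],"angular":[0,0,-5]},{"dp":[0,0,0],"angular":[0,0,-5]},{"dp":[0,0,0],"angular":[0,0,-5]},{"dp":[0,0,0],"angular":[0,0,-5]},{"dp":[0,0,0],"angular":[0,0,0]}]'
python3 - <<'E'
from station import sense;import numpy as np
s=sense();print(s['ft_torque'],np.degrees(s['q'][5]))
E
```

```text
t: 15.65
tcp_pos: [0.5489, -0.0646, 0.1526]
tool_rot: [-0.135, 0.991, -0.001, 0.002]
force: [1.2, 2.2, 6.2]
finger_gap: 0.277
gripper_force: 60.7
[ 0.53411637 -0.2303297   0.06003565] -123.87558964424296
```

```bash
python3 -m crank '[{"dp":[0,0,0],"angular":[0,0,-7]},{"dp":[0,0,0],"angular":[0,0,-7]},{"dp":[0,0,0],"angular":[0,0,-7]},{"dp":[0,0,0],"angular":[0,0,-7]},{"dp":[0,0,0],"angular":[0,0,-7]},{"dp":[0,0,0],"angular":[0,0,-7]},{"dp":[0,0,0],"angular":[0,0,-7]},{"dp":[0,0,0],"angular":[0,0,-7]},{"dp":[0,0,0],"angular":[0,0,0]}]'
python3 - <<'E'
from station import sense;import numpy as np
s=sense();print(s['ft_torque'],np.degrees(s['q'][5]))
E
```

```text
t: 16.55
tcp_pos: [0.5486, -0.0651, 0.1525]
tool_rot: [0.346, 0.938, -0.0, 0.002]
force: [0.1, 0.3, 5.3]
finger_gap: 0.278
gripper_force: 60.7
[ 0.09164994 -0.08845893  0.01964172] -67.8342487205562
```

```bash
python3 -m crank '[{"dp":[0,0,0],"angular":[0,0,-7]},{"dp":[0,0,0],"angular":[0,0,-7]},{"dp":[0,0,0],"angular":[0,0,-7]},{"dp":[0,0,0],"angular":[0,0,-7]},{"dp":[0,0,0],"angular":[0,0,-7]},{"dp":[0,0,0],"angular":[0,0,-7]},{"dp":[0,0,0],"angular":[0,0,-7]},{"dp":[0,0,0],"angular":[0,0,-7]},{"dp":[0,0,0],"angular":[0,0,-7]},{"dp":[0,0,0],"angular":[0,0,-7]},{"dp":[0,0,0],"angular":[0,0,-7]},{"dp":[0,0,0],"angular":[0,0,-7]},{"dp":[0,0,0],"angular":[0,0,-7]},{"dp":[0,0,0],"angular":[0,0,-7]},{"dp":[0,0,0],"angular":[0,0,-7]},{"dp":[0,0,0],"angular":[0,0,0]}]'
python3 - <<'E'
from station import sense;import numpy as np
s=sense();print(s['ft_torque'],np.degrees(s['q'][5]))
E
```

```text
t: 18.15
tcp_pos: [0.5474, -0.0648, 0.1525]
tool_rot: [0.955, 0.297, -0.0, 0.001]
force: [-2.2, 1.2, 7.2]
finger_gap: 0.281
gripper_force: 60.9
[ 0.16072163  0.39834577 -0.03634771] 37.16641496465134
```

```bash
python3 -m crank '[{"dp":[0,0,0],"angular":[0,0,-7]},{"dp":[0,0,0],"angular":[0,0,-7]},{"dp":[0,0,0],"angular":[0,0,-7]},{"dp":[0,0,0],"angular":[0,0,-7]},{"dp":[0,0,0],"angular":[0,0,-7]},{"dp":[0,0,0],"angular":[0,0,-7]},{"dp":[0,0,0],"angular":[0,0,-7]},{"dp":[0,0,0],"angular":[0,0,-7]},{"dp":[0,0,0],"angular":[0,0,-7]},{"dp":[0,0,0],"angular":[0,0,-7]},{"dp":[0,0,0],"angular":[0,0,-7]},{"dp":[0,0,0],"angular":[0,0,-7]},{"dp":[0,0,0],"angular":[0,0,-7]},{"dp":[0,0,0],"angular":[0,0,-7]},{"dp":[0,0,0],"angular":[0,0,-7]},{"dp":[0,0,0],"angular":[0,0,-7]},{"dp":[0,0,0],"angular":[0,0,0]}]'
cat > tray.py <<'E'
from h import *
from station import vision,sense
s=vision.snapshot("side")
def W(s,u,v):
    d=s["range_z"][v,u]; p=cv2.undistortPoints(np.array([[[u,v]]],float),s["mtx"],s["dist"])[0,0]
    return (s["pose"]@np.array([p[0]*d,p[1]*d,d,1]))[:3]
# tray centre plate points between vials (module yaw -3.1 deg), deck points
c,t=np.array([.5275,-.250]),np.radians(-3.1); R=np.array([[np.cos(t),-np.sin(t)],[np.sin(t),np.cos(t)]])
def heights(n,offs,c,z0):
    s=vision.snapshot(n); o=[]
    for d in offs:
        z=z0
        for _ in range(4):
            u,v=np.round(proj(s,[[*(c+R@d),z]])[0]).astype(int); z=W(s,u,v)[2]
        o.append(z)
    return np.round(o,4)
g=[np.array([x,y])for x in(-.035,0,.035)for y in(-.02,.02)]
gd=[np.array([x,y])for x in(-.1,.1)for y in(.1,-.1,0)]
for n in("top","side"):
    print(n,"tray",heights(n,g,c,.09),"deck",heights(n,gd,c,.1))
q=sense();print(q['ft_torque'],np.degrees(q['q'][5]))
E
python3 tray.py
```

```text
t: 19.85
tcp_pos: [0.5482, -0.0639, 0.1526]
tool_rot: [0.78, -0.626, 0.001, -0.001]
force: [-1.0, 3.3, 8.0]
finger_gap: 0.277
gripper_force: 60.9
top tray [0.0853 0.0883 0.0889 0.0852 0.0853 0.0847] deck [ 0.0977  0.0995  0.1    -0.0022  0.0989  0.0986]
side tray [0.0889 0.0891 0.086  0.086  0.0858 0.089 ] deck [0.0993 0.098  0.0996 0.104  0.1039 0.1028]
[0.64734299 0.11790495 0.02226886] 149.04492249019876
```

The tray is now about 12.5 mm below the deck, so about 225° remains. I'll release, rise, turn the tool back 270°, regrip and wind on.

```bash
python3 -m crank '[{"dp":[0,0,0],"angular":[0,0,0]},{"dp":[0,0,0],"angular":[0,0,0]},{"dp":[0,0,0],"angular":[0,0,0]},{"dp":[0,0,0],"angular":[0,0,0]},{"dp":[0,0,0],"angular":[0,0,0]},{"dp":[0,0,0],"angular":[0,0,0]},{"dp":[0,0,0.3],"angular":[0,0,0]},{"dp":[0,0,0.6],"angular":[0,0,0]},{"dp":[0,0,0.6],"angular":[0,0,0]},{"dp":[0,0,0.5],"angular":[0,0,0]},{"dp":[0,0,0.2],"angular":[0,0,0]},{"dp":[0,0,0],"angular":[0,0,0]}]' 0
python3 -m crank '[{"dp":[0,0,0],"angular":[0,0,8]},{"dp":[0,0,0],"angular":[0,0,8]},{"dp":[0,0,0],"angular":[0,0,8]},{"dp":[0,0,0],"angular":[0,0,8]},{"dp":[0,0,0],"angular":[0,0,8]},{"dp":[0,0,0],"angular":[0,0,8]},{"dp":[0,0,0],"angular":[0,0,8]},{"dp":[0,0,0],"angular":[0,0,8]},{"dp":[0,0,0],"angular":[0,0,8]},{"dp":[0,0,0],"angular":[0,0,8]},{"dp":[0,0,0],"angular":[0,0,8]},{"dp":[0,0,0],"angular":[0,0,8]},{"dp":[0,0,0],"angular":[0,0,8]},{"dp":[0,0,0],"angular":[0,0,8]},{"dp":[0,0,0],"angular":[0,0,8]},{"dp":[0,0,0],"angular":[0,0,8]},{"dp":[0,0,0],"angular":[0,0,8]}]'
python3 -m crank '[{"dp":[0,0,0],"angular":[0,0,8]},{"dp":[0,0,0],"angular":[0,0,8]},{"dp":[0,0,0],"angular":[0,0,8]},{"dp":[0,0,0],"angular":[0,0,8]},{"dp":[0,0,0],"angular":[0,0,8]},{"dp":[0,0,0],"angular":[0,0,8]},{"dp":[0,0,0],"angular":[0,0,8]},{"dp":[0,0,0],"angular":[0,0,8]},{"dp":[0,0,0],"angular":[0,0,8]},{"dp":[0,0,0],"angular":[0,0,8]},{"dp":[0,0,0],"angular":[0,0,8]},{"dp":[0,0,0],"angular":[0,0,8]},{"dp":[0,0,0],"angular":[0,0,8]},{"dp":[0,0,0],"angular":[0,0,8]},{"dp":[0,0,0],"angular":[0,0,8]},{"dp":[0,0,0],"angular":[0,0,8]},{"dp":[0,0,0],"angular":[0,0,6]},{"dp":[0,0,0],"angular":[0,0,0]},{"dp":[0,0,0],"angular":[0,0,0]}]'
python3 - <<'E'
from h import *
from station import sense,vision
s=sense();q=s['tool_rot'];print(s['tcp_pos'],2*np.degrees(np.arctan2(q[1],q[0])),np.degrees(s['q'][5]))
crop(vision.snapshot("side"),170,130,160,120,5,"pics/r_side.png")
E
```

```text
t: 21.3
tcp_pos: [0.5481, -0.0646, 0.2189]
tool_rot: [0.781, -0.625, 0.001, -0.0]
force: [0.6, 0.2, 0.5]
finger_gap: 1.001
gripper_force: 0.0
t: 23.0
tcp_pos: [0.5467, -0.0642, 0.2166]
tool_rot: [0.871, 0.492, -0.001, -0.001]
force: [0.3, 0.1, 0.1]
finger_gap: 1.002
gripper_force: 0.0
t: 24.9
tcp_pos: [0.547, -0.0643, 0.217]
tool_rot: [-0.109, 0.994, 0.0, -0.001]
force: [0.1, 0.2, -0.4]
finger_gap: 0.998
gripper_force: 0.0
[ 0.5470009  -0.06425451  0.21702073] 192.48743481656035 -120.81517240457974
```

View pics/r_side.png

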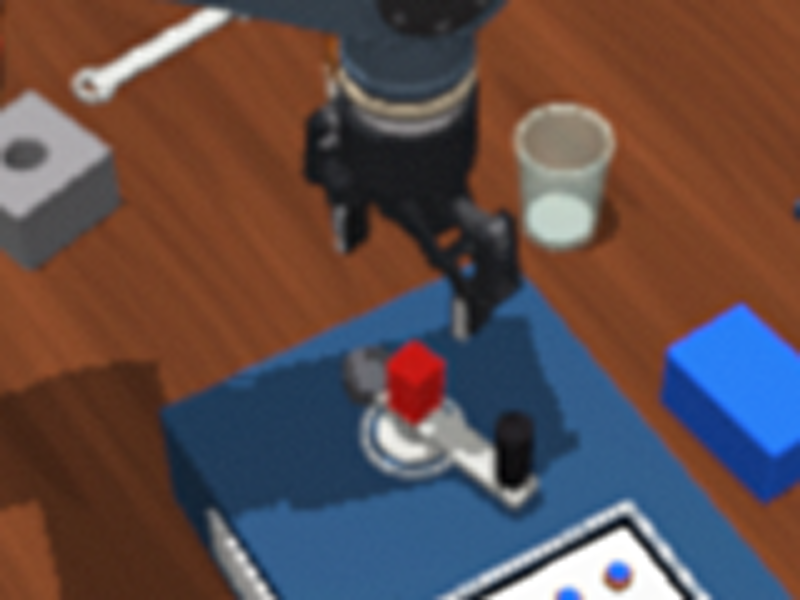

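The view shows the crank seated with its collar flat in the ring at (410,430), the knob at (515,450) and the boss at (415,382). The fingers now lie along the arm direction, so I'll half close them, descend a little higher at z=0.160 and grip.

```bash
python3 -m crank '[{"dp":[0.03,-0.01,0],"angular":[0,0,0]},{"dp":[0,0,0],"angular":[0,0,0]},{"dp":[0,0,0],"angular":[0,0,0]},{"dp":[0,0,0],"angular":[0,0,0]},{"dp":[0,0,-0.3],"angular":[0,0,0]},{"dp":[0,0,-0.4],"angular":[0,0,0]},{"dp":[0,0,-0.4],"angular":[0,0,0]},{"dp":[0,0,-0.4],"angular":[0,0,0]},{"dp":[0,0,-0.3],"angular":[0,0,0]},{"dp":[0,0,-0.1],"angular":[0,0,0]},{"dp":[0,0,0],"angular":[0,0,0]}]' 0.35
python3 -m crank '[{"dp":[0,0,0],"angular":[0,0,0]},{"dp":[0,0,0],"angular":[0,0,0]},{"dp":[0,0,0],"angular":[0,0,0]},{"dp":[0,0,0],"angular":[0,0,0]},{"dp":[0,0,0],"angular":[0,0,0]},{"dp":[0,0,0],"angular":[0,0,0]}]' 1 50
```

```text
t: 26.05
tcp_pos: [0.548, -0.0646, 0.1599]
tool_rot: [-0.11, 0.994, 0.0, -0.001]
force: [0.0, -0.1, 0.2]
finger_gap: 0.652
gripper_force: 0.0
t: 26.65
tcp_pos: [0.5484, -0.0647, 0.1608]
tool_rot: [-0.11, 0.994, -0.0, 0.0]
force: [0.5, -0.3, -0.3]
finger_gap: -0.003
gripper_force: 0.0
```

The fingers shut on nothing, so I need to look.

Run:
```python
from h import *
from station import vision
a=vision.snapshot("side");A=cv2.resize(a["image"][130:250,190:290],None,fx=4,fy=4,interpolation=cv2.INTER_CUBIC)
b=vision.snapshot("top");B=cv2.resize(b["image"][170:290,222:322],None,fx=4,fy=4,interpolation=cv2.INTER_CUBIC)
cv2.imwrite("pics/miss.png",np.hstack([A,B]))
```

```text
(no output)
```

View pics/miss.png

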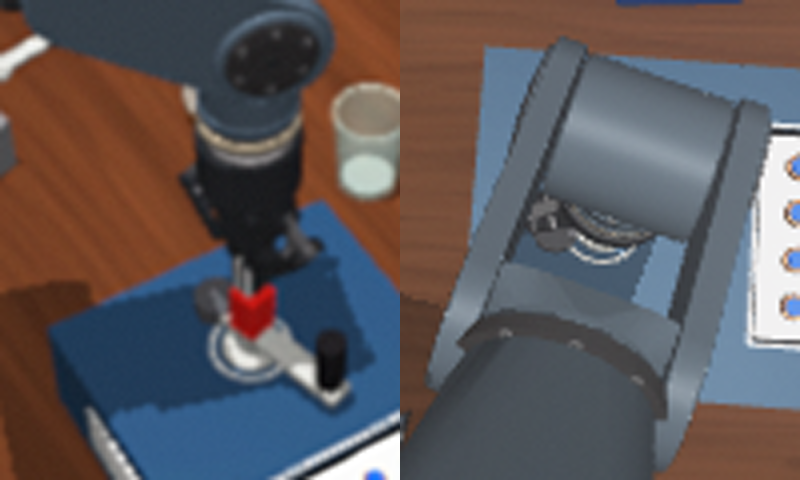

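In the crops the closed fingers sit at the boss top, around (245,280), rather than straddling it. I'll compare projections and depth.

Run:
```python
from h import *
from station import vision,sense
s=vision.snapshot("side"); im=s["image"].astype(int)
q=sense();print(q['tcp_pos'],q['tool_rot'],q['finger_gap'],q['gripper_force'],q['force'])
P=[[.548,-.0646,z] for z in(.1,.130,.152,.175)]
pp=proj(s,P);print("proj",((pp-[190,130])*4).round())
m=(im[...,2]>150)&(im[...,1]<60)&(im[...,0]<60); m[:180]=0;m[240:]=0;m[:,:220]=0;m[:,290:]=0
v,u=np.nonzero(m);print("red",u.min(),u.max(),v.min(),v.max(),len(u))
W=[]
for a,b in zip(u,v):
    d=s["range_z"][b,a];p=cv2.undistortPoints(np.array([[[a,b]]],float),s["mtx"],s["dist"])[0,0];W.append((s["pose"]@np.array([p[0]*d,p[1]*d,d,1]))[:3])
W=np.array(W);print(np.percentile(W,[2,50,98],axis=0).round(4))
```

```text
[ 0.54835081 -0.06470952  0.16069389] [-1.09850482e-01  9.93948122e-01 -8.93370353e-06  4.04424467e-05] -0.00011359115529494265 0.0 [ 0.46086345  0.47695644 -0.32242604]
proj [[250. 345.]
 [249. 322.]
 [249. 305.]
 [249. 287.]]
red 248 257 202 213 32
[[ 0.5342 -0.0819  0.1354]
 [ 0.5401 -0.0751  0.1739]
 [ 0.5579 -0.0595  0.1792]]
```

Run:
```python
from h import *
from station import vision
s=vision.snapshot("side")
for v in range(186,216,2):
    r=[]
    for u in range(246,260,2):
        d=s["range_z"][v,u];p=cv2.undistortPoints(np.array([[[u,v]]],float),s["mtx"],s["dist"])[0,0];w=(s["pose"]@np.array([p[0]*d,p[1]*d,d,1]))[:3]
        c=s["image"][v,u]; r.append("%s%4d,%4d,%4d"%("R" if c[2]>2*c[1]+20 else ".",*(w*1000)))
    print(v,"  ".join(r))
```

```text
186 . 530, -60, 256  . 535, -62, 255  . 532, -78, 274  . 532, -88, 283  . 540, -87, 276  . 543, -92, 279  . 545, -99, 285
188 . 530, -60, 248  . 534, -64, 249  . 534, -74, 259  . 531, -89, 276  . 542, -83, 263  . 544, -91, 269  . 545, -98, 276
190 . 534, -53, 229  . 536, -60, 234  . 535, -73, 248  . 533, -86, 262  . 542, -83, 254  . 544, -90, 259  . 560, -78, 236
192 . 585,  28, 100  . 535, -62, 228  . 540, -65, 228  . 535, -82, 248  . 543, -81, 242  . 554, -76, 229  . 558, -80, 231
194 . 582,  24,  96  . 535, -61, 217  . 542, -62, 214  . 539, -78, 232  . 542, -82, 234  . 548, -85, 233  . 552, -88, 234
196 . 577,  16,  97  . 541, -52, 194  . 539, -66, 210  . 539, -77, 222  . 544, -80, 222  . 543, -91, 234  . 544,-101, 243
198 . 570,   6, 102  . 540, -53, 187  . 539, -66, 201  . 541, -74, 208  . 544, -79, 211  . 540, -95, 231  . 545, -99, 231
200 . 551, -23, 137  . 570,  -5, 103  . 538, -67, 192  . 541, -73, 197  . 545, -79, 201  . 552, -78, 194  . 599, -20,  99
202 . 547, -30, 137  R 537, -57, 173  . 539, -65, 180  . 541, -73, 188  R 543, -80, 193  R 556, -72, 174  R 561, -76, 177
20
[... 157 characters left out ...]
 R 534, -72, 171  R 538, -78, 175  R 544, -79, 171  R 551, -79, 166  R 561, -76, 156
208 R 536, -47, 132  R 533, -62, 152  R 537, -68, 155  R 538, -76, 163  R 542, -83, 167  R 552, -79, 156  R 562, -75, 144
210 R 533, -51, 129  R 535, -59, 136  R 536, -69, 146  R 537, -79, 157  R 544, -79, 152  R 553, -77, 143  . 560, -77, 137
212 . 538, -41, 103  . 536, -57, 122  R 537, -68, 134  R 538, -76, 143  R 542, -81, 145  . 551, -79, 135  R 558, -79, 131
214 R 532, -51, 109  R 540, -51, 103  . 537, -66, 122  R 538, -76, 133  . 545, -78, 129  R 548, -83, 132  R 553, -87, 132<stdin>:8: RuntimeWarning: overflow encountered in scalar add
<stdin>:8: RuntimeWarning: overflow encountered in scalar multiply
```

The boss is where it should be, and the shut fingers show no contact and no force on any side. I'll back straight out in small steps, watching force, and return to the proven grip across the crank's y.

```bash
python3 -m crank '[{"dp":[0,0,0.1],"angular":[0,0,0]},{"dp":[0,0,0.1],"angular":[0,0,0]},{"dp":[0,0,0],"angular":[0,0,0]}]'
python3 -m crank '[{"dp":[0,0,0.3],"angular":[0,0,0]},{"dp":[0,0,0.5],"angular":[0,0,0]},{"dp":[0,0,0.5],"angular":[0,0,0]},{"dp":[0,0,0.4],"angular":[0,0,0]},{"dp":[0,0,0],"angular":[0,0,0]}]'
python3 -m crank '[{"dp":[0,0,0],"angular":[0,0,-7.5]},{"dp":[0,0,0],"angular":[0,0,-7.5]},{"dp":[0,0,0],"angular":[0,0,-7.5]},{"dp":[0,0,0],"angular":[0,0,-7.5]},{"dp":[0,0,0],"angular":[0,0,-7.5]},{"dp":[0,0,0],"angular":[0,0,-7.5]},{"dp":[0,0,0],"angular":[0,0,-7.5]},{"dp":[0,0,0],"angular":[0,0,-7.5]},{"dp":[0,0,0],"angular":[0,0,-7.5]},{"dp":[0,0,0],"angular":[0,0,-7.5]},{"dp":[0,0,0],"angular":[0,0,-7.5]},{"dp":[0,0,0],"angular":[0,0,-7.5]},{"dp":[0,0,0],"angular":[0,0,0]},{"dp":[0,0,0],"angular":[0,0,0]}]' 0
python3 - <<'E'
from h import *
from station import vision,sense
s=sense();q=s['tool_rot'];print(s['tcp_pos'],2*np.degrees(np.arctan2(q[1],q[0])),np.degrees(s['q'][5]))
a=vision.snapshot("side")
crop(a,190,130,120,100,6,"pics/m2.png")
E
```

```text
t: 27.15
tcp_pos: [0.5488, -0.0648, 0.1673]
tool_rot: [-0.11, 0.994, -0.0, 0.001]
force: [0.2, 0.0, 0.0]
finger_gap: 0.002
gripper_force: 0.0
t: 27.65
tcp_pos: [0.5497, -0.0651, 0.2199]
tool_rot: [-0.11, 0.994, -0.001, 0.002]
force: [-0.2, -0.3, 0.8]
finger_gap: 0.001
gripper_force: 0.0
t: 29.05
tcp_pos: [0.548, -0.0646, 0.2173]
tool_rot: [0.624, 0.781, -0.0, -0.0]
force: [-1.0, 0.2, 0.3]
finger_gap: 1.004
gripper_force: 0.0
[ 0.54803217 -0.06462851  0.21727337] 102.77065242212599 -31.100680356717383
```

View pics/m2.png

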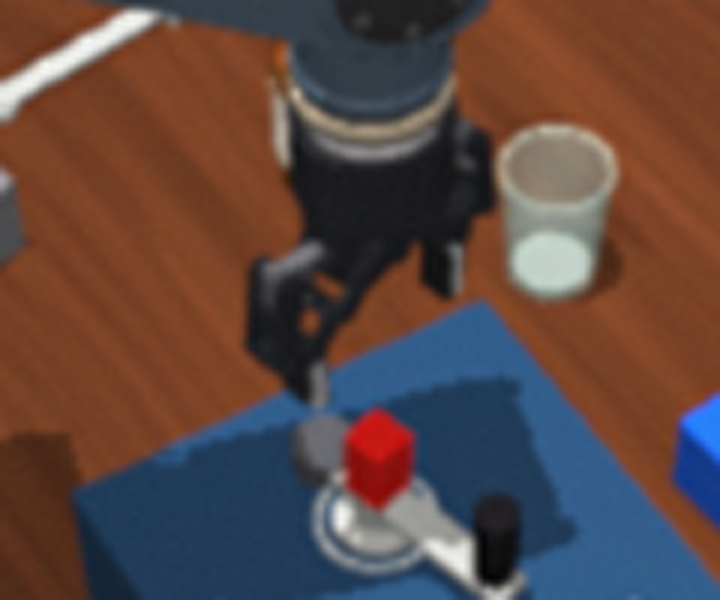

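The crank is undisturbed and seated, with its collar in the ring at (375,520). The fingers now straddle the boss across the arm, so I'll descend to z=0.1525 fully open and grip as before.

```bash
python3 -m crank '[{"dp":[0,0,-0.36],"angular":[0,0,0]},{"dp":[0,0,-0.5],"angular":[0,0,0]},{"dp":[0,0,-0.5],"angular":[0,0,0]},{"dp":[0,0,-0.4],"angular":[0,0,0]},{"dp":[0,0,-0.3],"angular":[0,0,0]},{"dp":[0,0,-0.1],"angular":[0,0,0]},{"dp":[0,0,0],"angular":[0,0,0]}]'
python3 -m crank '[{"dp":[0,0,0],"angular":[0,0,0]},{"dp":[0,0,0],"angular":[0,0,0]},{"dp":[0,0,0],"angular":[0,0,0]},{"dp":[0,0,0],"angular":[0,0,0]},{"dp":[0,0,0],"angular":[0,0,0]},{"dp":[0,0,0],"angular":[0,0,0]},{"dp":[0,0,0],"angular":[0,0,0]},{"dp":[0,0,0],"angular":[0,0,0]}]' 1 60
```

```text
t: 29.8
tcp_pos: [0.5482, -0.0647, 0.1524]
tool_rot: [0.625, 0.781, -0.0, -0.0]
force: [0.2, 0.2, 0.8]
finger_gap: 0.998
gripper_force: 0.0
t: 30.6
tcp_pos: [0.5486, -0.0647, 0.1535]
tool_rot: [0.625, 0.781, 0.0, 0.0]
force: [-0.3, 0.1, 6.0]
finger_gap: 0.281
gripper_force: 59.0
```

Gripped this time. I'll wind 180° clockwise.

```bash
python3 -m crank '[{"dp":[0,0,0],"angular":[0,0,-5]},{"dp":[0,0,0],"angular":[0,0,-7]},{"dp":[0,0,0],"angular":[0,0,-7]},{"dp":[0,0,0],"angular":[0,0,-7]},{"dp":[0,0,0],"angular":[0,0,-7]},{"dp":[0,0,0],"angular":[0,0,-7]},{"dp":[0,0,0],"angular":[0,0,-7]},{"dp":[0,0,0],"angular":[0,0,-7]},{"dp":[0,0,0],"angular":[0,0,-7]},{"dp":[0,0,0],"angular":[0,0,-7]},{"dp":[0,0,0],"angular":[0,0,-7]},{"dp":[0,0,0],"angular":[0,0,-7]},{"dp":[0,0,0],"angular":[0,0,-7]},{"dp":[0,0,0],"angular":[0,0,-1]},{"dp":[0,0,0],"angular":[0,0,0]}]'
python3 tray.py
python3 -m crank '[{"dp":[0,0,0],"angular":[0,0,-5]},{"dp":[0,0,0],"angular":[0,0,-7]},{"dp":[0,0,0],"angular":[0,0,-7]},{"dp":[0,0,0],"angular":[0,0,-7]},{"dp":[0,0,0],"angular":[0,0,-7]},{"dp":[0,0,0],"angular":[0,0,-7]},{"dp":[0,0,0],"angular":[0,0,-7]},{"dp":[0,0,0],"angular":[0,0,-7]},{"dp":[0,0,0],"angular":[0,0,-7]},{"dp":[0,0,0],"angular":[0,0,-7]},{"dp":[0,0,0],"angular":[0,0,-7]},{"dp":[0,0,0],"angular":[0,0,-7]},{"dp":[0,0,0],"angular":[0,0,-7]},{"dp":[0,0,0],"angular":[0,0,-1]},{"dp":[0,0,0],"angular":[0,0,0]}]'
python3 tray.py
```

```text
t: 32.1
tcp_pos: [0.5483, -0.0645, 0.1535]
tool_rot: [0.994, 0.11, 0.0, -0.0]
force: [-1.4, 1.7, 5.4]
finger_gap: 0.28
gripper_force: 59.1
top tray [0.0915 0.0899 0.0905 0.0913 0.0937 0.0886] deck [0.0965 0.1    0.0976 0.0009 0.0974 0.0984]
side tray [0.0901 0.0889 0.0931 0.0952 0.0899 0.0949] deck [0.1    0.099  0.1021 0.1009 0.1014 0.1006]
[0.26046864 0.26400209 0.05012303] 59.03917854612003
t: 33.85
tcp_pos: [0.5483, -0.0644, 0.1534]
tool_rot: [0.781, -0.625, -0.0, -0.0]
force: [-1.5, 0.8, 5.3]
finger_gap: 0.277
gripper_force: 59.1
top tray [0.093  0.0937 0.0948 0.0946 0.0921 0.0932] deck [ 0.0995  0.1012  0.1005 -0.0067  0.1013  0.0978]
side tray [0.0918 0.0952 0.0964 0.0935 0.0946 0.0988] deck [0.104  0.0965 0.1037 0.1008 0.1021 0.1   ]
[0.24503855 0.27927727 0.07631557] 149.04077106448196
```

The readings are noisy, so I'll average over the dense plate area, also using the start frames for comparison.

```bash
cat > dense.py <<'E'
from h import *
import sys
c,t=np.array([.5275,-.250]),np.radians(-3.1); R=np.array([[np.cos(t),-np.sin(t)],[np.sin(t),np.cos(t)]])
def cloud(s):
    v,u=np.mgrid[0:384,0:512]; d=s["range_z"].ravel().astype(float)
    p=cv2.undistortPoints(np.stack([u.ravel(),v.ravel()],1).astype(float)[:,None],s["mtx"],s["dist"])[:,0]
    P=np.c_[p*d[:,None],d,np.ones(len(d))]@s["pose"].T
    return P[:,:3],s["image"].reshape(-1,3).astype(int),d>0
def level(s):
    P,I,ok=cloud(s); L=(P[:,:2]-c)@R; near=ok&(abs(P[:,2]-.085)<.035)
    white=I.min(1)>175
    tr=near&white&(abs(L)<.055).all(1)
    dk=near&(I[:,0]>I[:,2]+15)&~white&(abs(L[:,0])<.11)&(((L[:,1]>.1)&(L[:,1]<.13)) | ((abs(L[:,0])>.09)&(abs(L[:,1])<.08)))
    return [round(float(x)*1000,2) for x in(P[tr,2].mean(),P[dk,2].mean(),P[tr,2].mean()-P[dk,2].mean())],tr.sum(),dk.sum()
if __name__=="__main__":
    from station import vision
    for n in("top","side"):
        print(n,"start",level(dict(np.load(n+"0.npz"))))
        for _ in range(2): print(n,"now",level(vision.snapshot(n)))
E
python3 dense.py
```

```text
top start ([70.13, 99.42, -29.28], np.int64(990), np.int64(1326))
top now ([95.85, 99.32, -3.46], np.int64(1020), np.int64(624))
top now ([95.91, 99.44, -3.53], np.int64(1019), np.int64(627))
side start ([72.4, 100.83, -28.43], np.int64(994), np.int64(1186))
side now ([98.05, 100.97, -2.91], np.int64(1004), np.int64(1194))
side now ([98.12, 100.97, -2.85], np.int64(991), np.int64(1197))
```

The dense mean puts the tray 25.7 mm above its start, which matches about 463°, and leaves it 3.2 mm low. One more regrip, turning the tool back 180°, and then 60° clockwise.

```bash
python3 -m crank '[{"dp":[0,0,0],"angular":[0,0,0]},{"dp":[0,0,0],"angular":[0,0,0]},{"dp":[0,0,0],"angular":[0,0,0]},{"dp":[0,0,0],"angular":[0,0,0]},{"dp":[0,0,0],"angular":[0,0,0]},{"dp":[0,0,0],"angular":[0,0,0]},{"dp":[0,0,0.3],"angular":[0,0,0]},{"dp":[0,0,0.6],"angular":[0,0,0]},{"dp":[0,0,0.6],"angular":[0,0,0]},{"dp":[0,0,0.5],"angular":[0,0,0]},{"dp":[0,0,0.2],"angular":[0,0,0]},{"dp":[0,0,0],"angular":[0,0,0]}]' 0
python3 -m crank '[{"dp":[0,0,0],"angular":[0,0,8]},{"dp":[0,0,0],"angular":[0,0,8]},{"dp":[0,0,0],"angular":[0,0,8]},{"dp":[0,0,0],"angular":[0,0,8]},{"dp":[0,0,0],"angular":[0,0,8]},{"dp":[0,0,0],"angular":[0,0,8]},{"dp":[0,0,0],"angular":[0,0,8]},{"dp":[0,0,0],"angular":[0,0,8]},{"dp":[0,0,0],"angular":[0,0,8]},{"dp":[0,0,0],"angular":[0,0,8]},{"dp":[0,0,0],"angular":[0,0,8]},{"dp":[0,0,0],"angular":[0,0,8]}]'
python3 -m crank '[{"dp":[0,0,0],"angular":[0,0,8]},{"dp":[0,0,0],"angular":[0,0,8]},{"dp":[0,0,0],"angular":[0,0,8]},{"dp":[0,0,0],"angular":[0,0,8]},{"dp":[0,0,0],"angular":[0,0,8]},{"dp":[0,0,0],"angular":[0,0,8]},{"dp":[0,0,0],"angular":[0,0,8]},{"dp":[0,0,0],"angular":[0,0,8]},{"dp":[0,0,0],"angular":[0,0,8]},{"dp":[0,0,0],"angular":[0,0,8]},{"dp":[0,0,0],"angular":[0,0,4]},{"dp":[0,0,0],"angular":[0,0,0]},{"dp":[0,0,0],"angular":[0,0,0]}]'
python3 - <<'E'
from h import *
from station import sense
s=sense();q=s['tool_rot'];print(s['tcp_pos'],2*np.degrees(np.arctan2(q[1],q[0])))
E
```

```text
t: 35.5
tcp_pos: [0.549, -0.0649, 0.2201]
tool_rot: [0.781, -0.625, 0.001, -0.0]
force: [1.1, -0.3, -0.6]
finger_gap: 1.001
gripper_force: 0.0
t: 36.7
tcp_pos: [0.5476, -0.0645, 0.2178]
tool_rot: [0.986, 0.165, -0.001, -0.001]
force: [-0.5, -0.2, 0.5]
finger_gap: 0.998
gripper_force: 0.0
t: 38.0
tcp_pos: [0.5479, -0.0646, 0.2182]
tool_rot: [0.626, 0.78, -0.0, -0.001]
force: [-0.6, 0.2, -0.5]
finger_gap: 0.995
gripper_force: 0.0
[ 0.54792006 -0.0645871   0.21821691] 102.52400335323709
```

```bash
python3 -m crank '[{"dp":[0,0,-0.36],"angular":[0,0,0]},{"dp":[0,0,-0.5],"angular":[0,0,0]},{"dp":[0,0,-0.5],"angular":[0,0,0]},{"dp":[0,0,-0.4],"angular":[0,0,0]},{"dp":[0,0,-0.3],"angular":[0,0,0]},{"dp":[0,0,-0.12],"angular":[0,0,0]},{"dp":[0,0,0],"angular":[0,0,0]}]'
python3 -m crank '[{"dp":[0,0,0],"angular":[0,0,0]},{"dp":[0,0,0],"angular":[0,0,0]},{"dp":[0,0,0],"angular":[0,0,0]},{"dp":[0,0,0],"angular":[0,0,0]},{"dp":[0,0,0],"angular":[0,0,0]},{"dp":[0,0,0],"angular":[0,0,0]},{"dp":[0,0,0],"angular":[0,0,0]},{"dp":[0,0,0],"angular":[0,0,0]}]' 1 60
python3 -m crank '[{"dp":[0,0,0],"angular":[0,0,-5]},{"dp":[0,0,0],"angular":[0,0,-7]},{"dp":[0,0,0],"angular":[0,0,-7]},{"dp":[0,0,0],"angular":[0,0,-7]},{"dp":[0,0,0],"angular":[0,0,-7]},{"dp":[0,0,0],"angular":[0,0,-7]},{"dp":[0,0,0],"angular":[0,0,-7]},{"dp":[0,0,0],"angular":[0,0,-7]},{"dp":[0,0,0],"angular":[0,0,-6]},{"dp":[0,0,0],"angular":[0,0,0]},{"dp":[0,0,0],"angular":[0,0,0]}]'
python3 dense.py
```

```text
t: 38.7
tcp_pos: [0.5481, -0.0647, 0.1529]
tool_rot: [0.625, 0.78, -0.0, -0.0]
force: [0.7, 0.1, 1.0]
finger_gap: 1.0
gripper_force: 0.0
t: 39.5
tcp_pos: [0.5486, -0.0649, 0.154]
tool_rot: [0.625, 0.781, 0.0, 0.0]
force: [-0.6, -0.4, 5.8]
finger_gap: 0.28
gripper_force: 59.0
t: 40.6
tcp_pos: [0.5477, -0.0645, 0.1541]
tool_rot: [0.932, 0.364, -0.0, -0.0]
force: [-2.6, 0.0, 7.9]
finger_gap: 0.276
gripper_force: 59.2
top start ([70.13, 99.42, -29.28], np.int64(990), np.int64(1326))
top now ([99.29, 99.49, -0.2], np.int64(1025), np.int64(624))
top now ([99.11, 99.35, -0.24], np.int64(1026), np.int64(618))
side start ([72.4, 100.83, -28.43], np.int64(994), np.int64(1186))
side now ([101.54, 101.02, 0.52], np.int64(999), np.int64(1178))
side now ([101.49, 101.12, 0.37], np.int64(997), np.int64(1191))
```

The tray is flush within about 0.5 mm in both views. Now I release, retreat upward and check once more.

```bash
python3 -m crank '[{"dp":[0,0,0],"angular":[0,0,0]},{"dp":[0,0,0],"angular":[0,0,0]},{"dp":[0,0,0],"angular":[0,0,0]},{"dp":[0,0,0],"angular":[0,0,0]},{"dp":[0,0,0],"angular":[0,0,0]},{"dp":[0,0,0],"angular":[0,0,0]},{"dp":[0,0,0.3],"angular":[0,0,0]},{"dp":[0,0,0.6],"angular":[0,0,0]},{"dp":[0,0,0.8],"angular":[0,0,0]},{"dp":[0,0,0.8],"angular":[0,0,0]},{"dp":[0,0,0.5],"angular":[0,0,0]},{"dp":[0,0,0],"angular":[0,0,0]},{"dp":[0,0,0],"angular":[0,0,0]},{"dp":[0,0,0],"angular":[0,0,0]}]' 0
python3 dense.py | grep now
python3 - <<'E'
from h import *
from station import vision
a=vision.snapshot("side"); crop(a,180,120,200,150,4,"pics/end.png")
E
```

```text
t: 42.2
tcp_pos: [0.5475, -0.0644, 0.2425]
tool_rot: [0.932, 0.363, -0.001, -0.001]
force: [-0.0, 0.1, -0.4]
finger_gap: 1.006
gripper_force: 0.0
top now ([99.19, 99.34, -0.14], np.int64(1026), np.int64(678))
top now ([99.16, 99.37, -0.21], np.int64(1027), np.int64(676))
side now ([101.39, 100.94, 0.46], np.int64(1004), np.int64(1177))
side now ([101.52, 100.93, 0.59], np.int64(1002), np.int64(1186))
```

View pics/end.png

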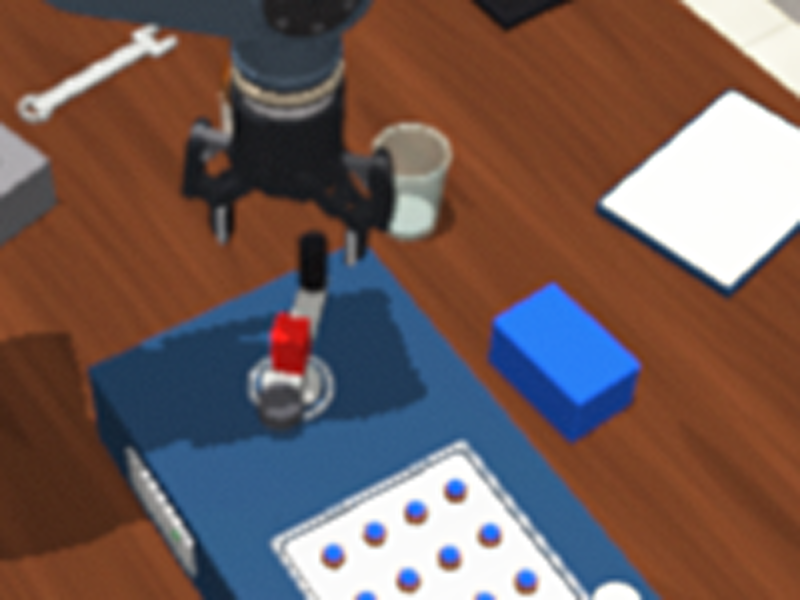

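The crank is seated and upright in the ring at (290,385), the tray at (430,530) is level with its frame, and the gripper is clear above. Handing in.

```bash
python3 -c "
from station import order;print(order.sign_off())"
```

```text
the job is handed in; nothing more can be done
None
```

I handed the job in at about 42 s: the crank is fully home in the well and released, the tray measures flush to within about 0.6 mm, and nothing else on the bench was seen to move; the sign-off gave no verdict.

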